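# Lid the sample jars and stow them by colour

## Robot

A 6-joint arm with a two-finger parallel gripper is mounted at the origin on the work surface. World frame = base frame: x ahead of the robot, y to its left, z up, the work surface at z = 0. Lengths are in m, angles in rad, forces in N, time in s.
With the tool pointing down it reaches from about 0.35 to 0.775 m from the base axis. Payload 5.5 kg.
Tool frame: the origin (TCP) lies between the finger pads; the fingertips stand 19 mm ahead of it and the grasp point (between the pads) is the TCP; z points along the fingers, y is the line along which they close (so a half turn about z gives the same grasp; the last joint's range is limited). The gripper opens to 85 mm and grips with 20 to 120 N. Pads are 22 mm wide; open, the fingers measure 114 mm over their backs; the gripper's body (76 mm by 85 mm) begins 54 mm behind the grasp point. The pads swing forward as they close: fully open they stand 13 mm farther back than shut.
Start: joints at [-1.257, 0.313, 0.046, 1.304, 0, 1.431], TCP at [0.252, -0.517, 0.214] pointing down, gripper open.
Joint ranges: [-2.76, 2.76], [-0.86, 1.69], [-1.03, 1.26], [-2.2, 2.34], [-1.47, 1.5], [-3.14, 3.14]. Speed limits (rad/s): [2.57, 2.57, 3.14, 3.14, 3.14, 3.14].

## Interface

Orientations are given as a unit quaternion [w, x, y, z].
In Python, from workcell import env gives the robot as it stands.
- The arm moves only by the shell command python3 -m pendant 'ROWS' [FORCE]. ROWS is JSON, a list of rows, each an object with "travel": the shift along the tool's x, y, z scaled (see below), a list of three; "rot": the turn, a rotation vector about the tool's x, y, z scaled (see below), a list of three; "fingers": the opening, from -1 (shut) to 1 (fully open). In form: [{"travel": [dx, dy, dz], "rot": [wx, wy, wz], "fingers": fingers}, ...]. A call has 1 to 10 rows; each row is the pose to reach, as a shift and turn from the pose commanded when the call began, along the tool's axes at that moment; what a row does not reach only later rows make up. The controller multiplies each number of a shift by 0.12 m and each number of a turn by 60 degrees. A row lasts 1/10 s, in which the tool goes at most 50 mm and 8.59 degrees, less where a joint would pass 70% of its speed; a pose out of reach is approached as far as the arm can. A call with a number of a shift or a turn outside -1 to 1 is refused whole. A call with a gripper value outside its range is refused whole. The fingers move at their own pace and stop on an object; FORCE is the grip in N (left out, the last holds). Time passes only in rows, so rows that repeat a pose let the fingers close. It gives the time, the measured TCP pose, the force, the opening and the grip force at its end, in the units of the state.
- env.get_state(): the state, without advancing time (a new reading comes with each control period).
- env.read_camera(name): name is "scene" or "top" or "wrist"; returns (picture, depth): 400x640x3 uint8, blue, green, red; 400x640 float32, m along the optical axis (not along the pixel's ray), 0 where there is no reading.
- env.camera_model(name): a dict with "fovy" (degrees; the focal length in pixels is half the picture's height over the tangent of half this angle, whatever the lens; pixels are square), "cx", "cy" (the principal point, pixels), "rvec" (rotation vector, rad) and "tvec" (3), from world to camera coordinates, as OpenCV has them; the wrist camera has in their place "T_tool_cam" (4x4, takes a point from camera to tool coordinates, whose origin is the TCP and whose axes are the flange's). Camera axes: x right, y down, z forward; pixel columns grow to the right and rows downward; lengths in m; the calibration is good to about 2 mm. A picture is of the moment at which its call begins: read the wrist's pose just before it. camera_model takes no time and is no camera call.
- env.hand_in(): hands the job in; it is judged then, once.
Trained networks look in the newest picture that a camera, given by its name, has taken for a name from the list of things; names that differ only in an ending like _2 or _b are one class to them, and where a whole thing is asked for, a point or a joint stands for the part that bears it (a point fixed in the world has none). Each returns a list of dicts, best first, with "conf" (0 to 1); they miss things now and then, are a little off and sometimes report something else, mostly with a low value. They report only what shows in the picture. A call takes as long as a camera call. They do not tell look-alikes from the thing itself.
- env.outline_of(camera, target): "mask" (400x640 bool, what is visible of it) and "xy" ([column, row] in pixels, amid what is visible of it).
The state is a dict: "clock": time; "joint_pos": joint angles; "qvel": joint speeds; "tau": joint torques, N m; "tcp_pos": TCP position; "orientation": TCP orientation; "wrist_force": force on the tool from outside, world axes, zero at the start; "ft_torque": the same for the moment, N m; "finger_gap": finger opening in m; "grip_force": force on a finger pad.
Only numpy, scipy, OpenCV 4.12 (cv2) and the standard library are available. Lean on these libraries where they do the work, as an engineer would, in place of code of your own. Each camera call takes 0.05 s, during which the arm holds its last target. There are 200 camera calls.

## Task

Two open sample jars, one banded red and one banded blue, stand on the lab bench among loose lids. First close both jars where they stand, each with the lid of its own colour fully seated on the rim; then stand each closed jar upright in the tray of its own colour, setting it down gently rather than dropping it, lid still on. Never lift a jar without its lid or tip one over, and leave the spare yellow lid, the tube rack and the amber bottle where they are.

Things in the scene. Friction and masses are not known exactly. Their poses are not given: they have to be found in the camera images.
- red_jar: Open round red sample jar: off-white cylinder with a broad red band round its side and a red disc on its inner floor. Outside diameter 56 mm, height 58 mm, mouth 45 mm, floor 5 mm thick; about 160 g. Origin: centre of the underside; z up its axis. The red lid belongs on it.
- blue_jar: Open round blue sample jar: off-white cylinder with a broad blue band round its side and a blue disc on its inner floor. Outside diameter 56 mm, height 58 mm, mouth 45 mm, floor 5 mm thick; about 160 g. Origin: centre of the underside; z up its axis. The blue lid belongs on it.
- red_lid: Red lid lying knob up, 30 mm high, about 40 g. Tapered plug 41 mm wide (32 at its foot), 8 mm deep, enters a jar's mouth with 2 mm play all round; disc 51 mm wide, 5 mm thick, rests on the rim; round knob 20 mm wide, 17 mm high. Origin: centre of the plug's foot (disc top at 13 mm, knob 13 to 30 mm). Seated, it lies 50 mm above the jar's origin, held only by its plug.
- blue_lid: Blue lid lying knob up, 30 mm high, about 40 g. Tapered plug 41 mm wide (32 at its foot), 8 mm deep, enters a jar's mouth with 2 mm play all round; disc 51 mm wide, 5 mm thick, rests on the rim; round knob 20 mm wide, 17 mm high. Origin: centre of the plug's foot (disc top at 13 mm, knob 13 to 30 mm). Seated, it lies 50 mm above the jar's origin, held only by its plug.
- yellow_lid: Yellow lid lying knob up (a spare), 30 mm high, about 40 g. Tapered plug 41 mm wide (32 at its foot), 8 mm deep, enters a jar's mouth with 2 mm play all round; disc 51 mm wide, 5 mm thick, rests on the rim; round knob 20 mm wide, 17 mm high. Origin: centre of the plug's foot (disc top at 13 mm, knob 13 to 30 mm). Seated, it lies 50 mm above the jar's origin, held only by its plug.
- red_tray: Red shallow square tray fixed to the bench, 140 by 140 mm, 19 mm high, walls and floor 4 mm thick (inside 132 by 132 mm, 15 mm deep). Origin: centre of the underside; x and y along its sides.
- blue_tray: Blue shallow square tray fixed to the bench, 140 by 140 mm, 19 mm high, walls and floor 4 mm thick (inside 132 by 132 mm, 15 mm deep). Origin: centre of the underside; x and y along its sides.
- tube_rack: Bystander: green rack of 12 purple-capped test tubes, 75 by 98 mm, 98 mm high. Origin: centre of the underside; y along its length.
- dropper_bottle: Bystander: small amber bottle with a black cap, 40 mm diameter, 85 mm high. Origin: centre of the underside.
Things that resemble listed ones, but are neither listed nor needed, are in the scene too. Leave any purple look-alike of the blue_jar alone.

How it is judged:
By the outcome, as a careful person would: the job done as asked, in the order asked, and still so for the second after the job is handed in, with the robot touching nothing.
It also fails if it takes over 72 s, if anything falls off the work surface, if the arm or the gripper's body presses on something with over 40 N, if the wrist force passes 120 N, or if a joint passes its speed limit or range.

## Working session

There is one attempt and no reset: what is moved stays moved. The work goes in short steps, Python scripts to look and compute and a shell command to move; the robot and the scene stay as the last step left them, time stands still between calls to the robot, and variables do not carry over. Pictures are saved under pics/ and viewed, at most 10 in all, crops included, and the job is handed in when it is done.

```bash
mkdir -p pics; ls; cat > h.py <<'E'
import numpy as np, cv2
from scipy.spatial.transform import Rotation as R
from workcell import env
def cam(name):
    s=env.get_state(); im,d=env.read_camera(name); m=env.camera_model(name)
    f=200/np.tan(np.radians(m['fovy'])/2)
    if 'rvec' in m:
        Rc=R.from_rotvec(np.ravel(m['rvec'])).as_matrix(); t=np.ravel(m['tvec']); A=Rc.T; o=-Rc.T@t
    else:
        q=s['orientation']; Rt=R.from_quat([q[1],q[2],q[3],q[0]]).as_matrix(); T=np.array(m['T_tool_cam'])
        A=Rt@T[:3,:3]; o=Rt@T[:3,3]+np.array(s['tcp_pos'])
    v,u=np.mgrid[:400,:640]
    P=np.stack([(u-m['cx'])/f*d,(v-m['cy'])/f*d,d],-1)@A.T+o
    P[d==0]=np.nan
    return im,d,P
E
python3 - <<'E'
from h import *
m=env.camera_model('top'); print(m); print(env.camera_model('wrist')); print(env.get_state())
for c in ['top','scene']:
    im,d,P=cam(c); cv2.imwrite(f'pics/{c}0.png',im); np.save(f'{c}P.npy',P)
    if c=='top' or c=='scene':
        for n in ['red_jar','blue_jar','red_lid','blue_lid','yellow_lid','red_tray','blue_tray','tube_rack','dropper_bottle']:
            for o in env.outline_of(c,n)[:3]:
                M=o['mask']; q=P[M]; q=q[~np.isnan(q[:,0])]
                print(c,n,round(o['conf'],2),np.round(o['xy']),M.sum(),np.round(np.median(q,0),3),'lo',np.round(np.percentile(q,2,axis=0),3),'hi',np.round(np.percentile(q,98,axis=0),3), im[M].mean(0).astype(int))
E
```

```text
pics
{'fovy': 46.17959976369246, 'cx': 318.45855687853845, 'cy': 197.78446035380114, 'rvec': array([ 2.11201532, -2.13649538,  0.17038043]), 'tvec': array([-0.00468863,  0.55657915,  1.09017811])}
{'fovy': 61.034927899386375, 'cx': 322.3357851205676, 'cy': 197.94565841862476, 'T_tool_cam': array([[-3.66039054e-04, -9.64779932e-01, -2.63058071e-01,
         6.58819848e-02],
       [ 9.99999932e-01, -3.64971117e-04, -5.29245078e-05,
         4.18321620e-04],
       [-4.49480950e-05, -2.63058072e-01,  9.64780000e-01,
        -1.60110211e-01],
       [ 0.00000000e+00,  0.00000000e+00,  0.00000000e+00,
         1.00000000e+00]])}
{'clock': 0.0, 'joint_pos': array([-1.25657681e+00,  3.14018324e-01,  4.49195202e-02,  1.30358466e+00,
        3.57072592e-05,  1.43121849e+00]), 'qvel': array([ 0.00117886, -0.00042132,  0.00018806,  0.00130911, -0.0010394 ,
        0.00057856]), 'tau': array([-4.14792203e-04, -4.80628788e+01,  2.98531884e+01,  1.93266990e-02,
       -3.57485497e-06, -6.14897520e-07]), 'tcp_pos': array([ 0.2519066 , -0.5162558 ,  0.21337439]), 'orientation': array([-9.41529148e-
[... 2979 characters left out ...]
id 0.79 [288. 212.] 305 [ 0.636 -0.009  0.013] lo [ 0.608 -0.038 -0.001] hi [0.654 0.01  0.031] [  1 197 202]
scene yellow_lid 0.5 [398. 318.] 4032 [0.719 0.357 0.074] lo [0.657 0.306 0.001] hi [0.743 0.4   0.099] [83 94 62]
scene red_tray 0.96 [256. 126.] 1611 [ 0.457 -0.365  0.005] lo [ 0.385 -0.436  0.   ] hi [ 0.532 -0.288  0.02 ] [ 14  25 181]
scene blue_tray 0.97 [469. 272.] 4405 [0.487 0.372 0.005] lo [0.416 0.301 0.001] hi [0.559 0.44  0.02 ] [179  95  31]
scene blue_tray 0.49 [367. 204.] 779 [0.509 0.115 0.04 ] lo [0.475 0.085 0.002] hi [0.528 0.137 0.059] [146 133 122]
scene tube_rack 0.72 [395. 316.] 3922 [0.719 0.357 0.074] lo [0.658 0.307 0.002] hi [0.743 0.4   0.099] [83 95 63]
```

View pics/top0.png

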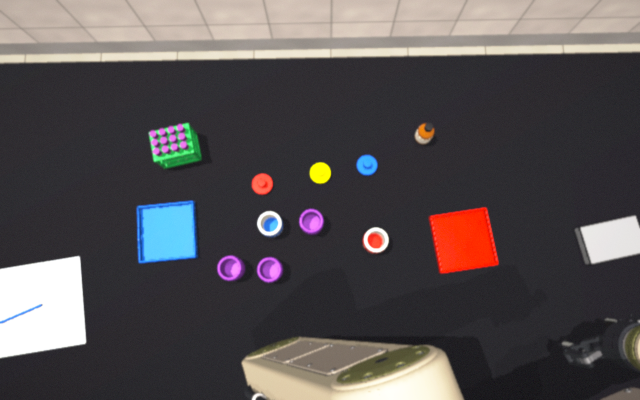

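View pics/scene0.png

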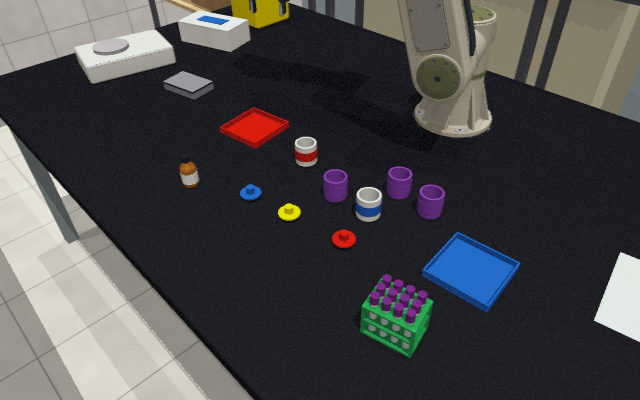

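```bash
python3 - <<'E'
from h import *
# circle fits by height slice
for c in ['top','scene']:
    P=np.load(c+'P.npy')
    for n,x,y,z0,z1 in [('redjar rim',.453,-.146,.053,.065),('bluejar rim',.497,.108,.053,.065),('purpleA',.388,.108,.053,.065),('purpleB',.502,.009,.053,.065),('redlid knob',.602,.131,.026,.036),('bluelid knob',.646,-.132,.026,.036),('yellow knob',.628,-.015,.026,.036),('redlid disc',.602,.131,.0085,.018),('bluelid disc',.646,-.132,.0085,.018)]:
        m=(np.hypot(P[...,0]-x,P[...,1]-y)<.045)&(P[...,2]>z0)&(P[...,2]<z1)
        q=P[m]
        if len(q)<5: print(c,n,'none');continue
        (u,v),r=cv2.minEnclosingCircle(q[:,:2].astype(np.float32)*1000)
        print(c,n,len(q),'mec',round(u,1),round(v,1),round(r,1),'z',np.round(np.percentile(q[:,2],[5,50,95]),4), 'mean',np.round(q.mean(0),4))
E
```

```text
top redjar rim 157 mec 453.5 -145.7 27.8 z [0.0543 0.0582 0.0612] mean [ 0.4539 -0.1461  0.0581]
top bluejar rim 155 mec 496.4 107.2 27.9 z [0.0549 0.058  0.0621] mean [0.4958 0.1072 0.058 ]
top purpleA 160 mec 387.3 107.2 28.1 z [0.0545 0.0582 0.0621] mean [0.3873 0.1068 0.0582]
top purpleB 156 mec 500.9 7.2 27.8 z [0.055  0.058  0.0615] mean [0.5014 0.007  0.0579]
top redlid knob 45 mec 601.4 131.3 9.7 z [0.0266 0.0303 0.0328] mean [0.6009 0.1311 0.0301]
top bluelid knob 48 mec 647.1 -133.3 9.8 z [0.0277 0.0303 0.034 ] mean [ 0.6467 -0.1335  0.0305]
top yellow knob 51 mec 628.5 -15.0 10.0 z [0.0266 0.0304 0.0343] mean [ 0.6279 -0.0146  0.0303]
top redlid disc 245 mec 601.8 131.8 25.6 z [0.0098 0.013  0.0164] mean [0.601  0.1317 0.0131]
top bluelid disc 244 mec 647.0 -133.4 25.4 z [0.0099 0.0137 0.0172] mean [ 0.6461 -0.1326  0.0136]
scene redjar rim 114 mec 458.9 -145.7 29.9 z [0.0536 0.0565 0.0597] mean [ 0.4582 -0.1434  0.0566]
scene bluejar rim 173 mec 500.6 107.0 29.6 z [0.0534 0.0569 0.0597] mean [0.501  0.1096 0.0567]
scene purpleA 156 mec 389.3 109.5 30.7 z [0.0533 0.0568 0.0594] mean [0.3908 0.1101 0.0565]
scene purpleB 159 mec 503.6 7.8 31.2 z [0.0533 0.0567 0.0592] mean [0.5058 0.0099 0.0565]
scene redlid knob 57 mec 603.5 132.9 11.5 z [0.027  0.0296 0.0316] mean [0.6055 0.1333 0.0295]
scene bluelid knob 45 mec 649.5 -131.1 12.8 z [0.0271 0.0297 0.0321] mean [ 0.6503 -0.1309  0.0295]
scene yellow knob 50 mec 631.5 -13.7 10.0 z [0.0271 0.0297 0.0318] mean [ 0.6321 -0.0127  0.0296]
scene redlid disc 252 mec 604.6 132.6 26.8 z [0.0102 0.0131 0.0155] mean [0.6085 0.1363 0.013 ]
scene bluelid disc 192 mec 651.2 -133.9 27.7 z [0.0097 0.0129 0.016 ] mean [ 0.653  -0.1272  0.0129]
```

The top view shows the red jar at (375,240) and the blue jar at (269,223). Three purple look-alikes stand at (311,221), (270,269) and (231,267). The lids are red (262,184), yellow (320,173) and blue (367,165). The scene view agrees.

I'll keep the tool at yaw 90°, where tool x = world y and tool y = world x.

```bash
cat >> h.py <<'E'
def go(x,y,z,yaw=90):
    s=env.get_state(); q=s['orientation']; Rt=R.from_quat([q[1],q[2],q[3],q[0]])
    c,sn=np.cos(np.radians(yaw)),np.sin(np.radians(yaw))
    Rg=R.from_matrix(np.array([[c,sn,0],[sn,-c,0],[0,0,-1.]]))
    print('t',round(s['clock'],2),'tcp',np.round(s['tcp_pos'],4),'travel',np.round(Rt.inv().apply(np.array([x,y,z])-s['tcp_pos'])/.12,3),'rot',np.round(np.degrees((Rt.inv()*Rg).as_rotvec())/60,3))
def circ(P,x,y,z0,z1,r=.045):
    m=(np.hypot(P[...,0]-x,P[...,1]-y)<r)&(P[...,2]>z0)&(P[...,2]<z1); q=P[m]
    if len(q)<5: return None
    (u,v),rr=cv2.minEnclosingCircle(q[:,:2].astype(np.float32)*1000)
    a=np.round((q[:,:2].min(0)+q[:,:2].max(0))*500,1)
    print('n',len(q),'mec',round(u,1),round(v,1),round(rr,1),'box',a,'mean',np.round(q.mean(0)*1000,1),'z95',np.round(np.percentile(q[:,2],[5,50,95])*1000,1))
E
python3 -m pendant '[{"travel":[0.4,0,0],"rot":[0,0,-0.14],"fingers":0.2},{"travel":[0.8,0,0],"rot":[0,0,-0.28],"fingers":0.2},{"travel":[1,0,0],"rot":[0,0,-1],"fingers":0.2},{"travel":[1,0,0],"rot":[0,0,-1],"fingers":0.2},{"travel":[1,0,0],"rot":[0,0,-1],"fingers":0.2},{"travel":[1,0,0],"rot":[0,0,-1],"fingers":0.2},{"travel":[1,0,0],"rot":[0,0,-1],"fingers":0.2},{"travel":[1,0,0],"rot":[0,0,-1],"fingers":0.2}]' 25
python3 -c "
from h import *
go(.647,-.165,.16)"
```

```text
clock: 1.8
tcp_pos: [0.36, -0.4642, 0.2143]
orientation: [0.0, 0.731, 0.682, -0.0]
wrist_force: [-0.5, -0.1, -0.1]
finger_gap: 0.0514
grip_force: 0.0
t 1.8 tcp [ 0.36   -0.4642  0.2143] travel [2.653 2.214 0.452] rot [ 0.     0.    -0.066]
```

```bash

python3 -m pendant '[{"travel":[0.9,0.75,0.1],"rot":[0,0,-0.066],"fingers":0.2},{"travel":[0.9,0.75,0.1],"rot":[0,0,-0.066],"fingers":0.2},{"travel":[0.9,0.75,0.1],"rot":[0,0,-0.066],"fingers":0.2}]' >/dev/null
python3 -m pendant '[{"travel":[0.9,0.85,0.15],"rot":[0,0,0],"fingers":0.2},{"travel":[0.9,0.85,0.15],"rot":[0,0,0],"fingers":0.2},{"travel":[0.9,0.85,0.15],"rot":[0,0,0],"fingers":0.2},{"travel":[0.9,0.85,0.15],"rot":[0,0,0],"fingers":0.2}]' 
python3 -m pendant '[{"travel":[0.7,0.75,0.2],"rot":[0,0,0],"fingers":0.2},{"travel":[0.7,0.75,0.2],"rot":[0,0,0],"fingers":0.2},{"travel":[0.7,0.75,0.2],"rot":[0,0,0],"fingers":0.2},{"travel":[0.7,0.75,0.2],"rot":[0,0,0],"fingers":0.2},{"travel":[0.7,0.75,0.2],"rot":[0,0,0],"fingers":0.2}]' 
python3 -c "
from h import *
im,d,P=cam('wrist'); cv2.imwrite('pics/w1.png',im)
circ(P,.647,-.133,.0085,.018); circ(P,.647,-.133,.026,.036); circ(P,.647,-.133,.02,.036)
go(.647,-.133,.035)"
```

```text
clock: 2.5
tcp_pos: [0.5623, -0.2498, 0.1832]
orientation: [-0.001, 0.706, 0.708, 0.001]
wrist_force: [-0.3, 0.5, -0.6]
finger_gap: 0.0514
grip_force: 0.0
clock: 3.0
tcp_pos: [0.6491, -0.1709, 0.1598]
orientation: [-0.0, 0.708, 0.706, -0.0]
wrist_force: [-0.6, -1.1, -0.3]
finger_gap: 0.0514
grip_force: 0.0
n 2079 mec 647.4 -133.8 25.4 box [ 647.4 -133.8] mean [ 647.2 -132.9   13.4] z95 [12.2 13.4 14.6]
n 425 mec 647.2 -133.7 9.8 box [ 647.1 -133.9] mean [ 647.2 -133.6   30.3] z95 [29.1 30.3 31.5]
n 433 mec 647.2 -133.7 9.9 box [ 647.1 -133.7] mean [ 647.3 -133.5   30.2] z95 [29.1 30.3 31.5]
t 3.05 tcp [ 0.6488 -0.1716  0.1603] travel [ 0.322 -0.015  1.044] rot [-0.001  0.    -0.003]
```

View pics/w1.png

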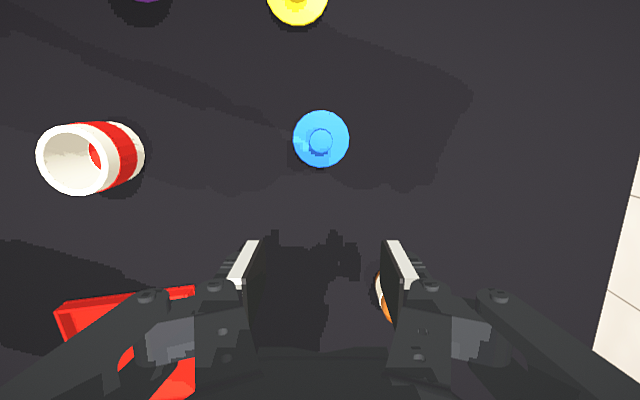

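The wrist view shows the blue lid centred at (321,139), and the wrist and top measurements agree to within 1 mm. Next is the descent and grasp.

```bash

python3 -m pendant '[{"travel":[0.316,-0.013,0.1],"rot":[0,0,0],"fingers":0.2},{"travel":[0.316,-0.013,0.4],"rot":[0,0,0],"fingers":0.2},{"travel":[0.316,-0.013,0.7],"rot":[0,0,0],"fingers":0.2},{"travel":[0.316,-0.013,0.85],"rot":[0,0,0],"fingers":0.2},{"travel":[0.316,-0.013,0.95],"rot":[0,0,0],"fingers":0.2},{"travel":[0.316,-0.013,0.95],"rot":[0,0,0],"fingers":0.2},{"travel":[0.316,-0.013,0.95],"rot":[0,0,0],"fingers":0.2}]' 
python3 -c "
from h import *
go(.6472,-.1337,.035)"
```

```text
clock: 3.75
tcp_pos: [0.6482, -0.1341, 0.0475]
orientation: [0.001, 0.708, 0.706, 0.0]
wrist_force: [-0.2, 0.0, 0.7]
finger_gap: 0.0513
grip_force: 0.0
t 3.75 tcp [ 0.6482 -0.1341  0.0475] travel [ 0.003 -0.009  0.104] rot [ 0.001  0.001 -0.002]
```

```bash

python3 -m pendant '[{"travel":[0.003,-0.008,0.05],"rot":[0,0,0],"fingers":0.2},{"travel":[0.003,-0.008,0.104],"rot":[0,0,0],"fingers":0.0},{"travel":[0.003,-0.008,0.104],"rot":[0,0,0],"fingers":-0.3},{"travel":[0.003,-0.008,0.104],"rot":[0,0,0],"fingers":-1},{"travel":[0.003,-0.008,0.104],"rot":[0,0,0],"fingers":-1},{"travel":[0.003,-0.008,0.104],"rot":[0,0,0],"fingers":-1},{"travel":[0.003,-0.008,0.104],"rot":[0,0,0],"fingers":-1},{"travel":[0.003,-0.008,0.104],"rot":[0,0,0],"fingers":-1},{"travel":[0.003,-0.008,0.104],"rot":[0,0,0],"fingers":-1}]' 25
python3 -m pendant '[{"travel":[0,0,-0.3],"rot":[0,0,0],"fingers":-1},{"travel":[0,0,-0.7],"rot":[0,0,0],"fingers":-1},{"travel":[0,0,-1],"rot":[0,0,0],"fingers":-1},{"travel":[0,0,-1],"rot":[0,0,0],"fingers":-1},{"travel":[0,0,-1],"rot":[0,0,0],"fingers":-1}]' 
python3 -c "
from h import *
go(.4965,.1072,.16)"
```

```text
clock: 4.65
tcp_pos: [0.6469, -0.1326, 0.0339]
orientation: [0.0, 0.707, 0.707, -0.0]
wrist_force: [-0.8, -0.1, 0.1]
finger_gap: -0.0001
grip_force: 0.0
clock: 5.15
tcp_pos: [0.6477, -0.1329, 0.1552]
orientation: [0.001, 0.707, 0.707, 0.001]
wrist_force: [0.1, 0.7, -0.6]
finger_gap: -0.0003
grip_force: 0.0
t 5.15 tcp [ 0.6477 -0.1329  0.1552] travel [ 2.    -1.261 -0.046] rot [ 0.003  0.001 -0.001]
```

The fingers shut with nothing between them, so I'll check the lid.

```bash

python3 -c "
from h import *
im,d,P=cam('wrist'); cv2.imwrite('pics/w2.png',im)
circ(P,.647,-.133,.0085,.018); circ(P,.647,-.133,.026,.036)
go(.4965,.1072,.16)
s=env.get_state();print(s['tcp_pos'])
for v in range(180,330,15): print(v,np.round(P[v,322],3),np.round(d[v,322],3))
"
```

```text
n 1914 mec 647.3 -133.5 25.4 box [ 647.3 -133.3] mean [ 647.2 -132.1   13.4] z95 [12.2 13.4 14.6]
n 408 mec 647.0 -133.4 10.0 box [ 647.4 -133.5] mean [ 647.2 -133.1   30.3] z95 [28.9 30.4 31.5]
t 5.2 tcp [ 0.6467 -0.1326  0.1535] travel [ 1.997 -1.253 -0.054] rot [-0.     0.    -0.001]
[ 0.64669032 -0.13260527  0.15349622]
180 [ 0.647 -0.129  0.031] 0.291
195 [ 0.647 -0.142  0.03 ] 0.294
210 [ 0.647 -0.165  0.   ] 0.33
225 [ 0.647 -0.181  0.   ] 0.334
240 [ 0.647 -0.122  0.181] 0.144
255 [ 0.647 -0.122  0.196] 0.13
270 [ 0.647 -0.122  0.208] 0.118
285 [ 0.647 -0.127  0.211] 0.117
300 [ 0.647 -0.133  0.21 ] 0.119
315 [ 0.647 -0.138  0.211] 0.12
```

View pics/w2.png

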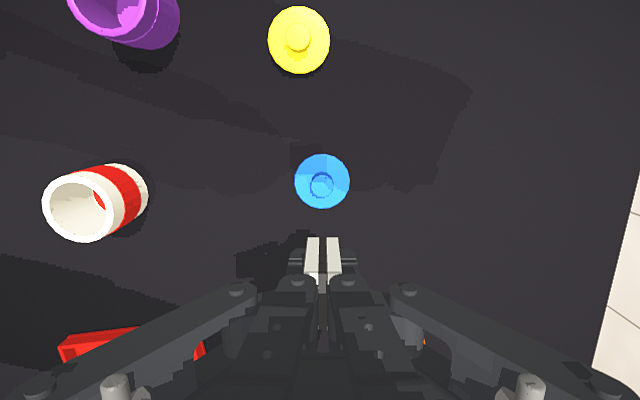

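The blue lid is untouched at (322,181), and the closed pads end near row 237. I'll measure where the pad tips actually are.

```bash

python3 -c "
from h import *
im,d,P=cam('wrist')
s=env.get_state();print(s['tcp_pos'],s['finger_gap'])
for u in (311,333):
  for v in range(232,284,4): print(u,v,np.round(P[v,u]-s['tcp_pos'],3),np.round(d[v,u],3))
"
```

```text
[ 0.64608628 -0.13237016  0.15252031] -2.5032349634765872e-05
311 232 [nan nan nan] 0.0
311 236 [-0.011 -0.059 -0.152] 0.335
311 240 [-0.005  0.01   0.026] 0.145
311 244 [-0.004  0.011  0.032] 0.139
311 248 [-0.004  0.01   0.035] 0.136
311 252 [-0.004  0.011  0.039] 0.132
311 256 [-0.004  0.01   0.042] 0.13
311 260 [-0.004  0.01   0.046] 0.125
311 264 [-0.004  0.011  0.05 ] 0.122
311 268 [-0.004  0.01   0.052] 0.119
311 272 [-0.004  0.011  0.056] 0.115
311 276 [-0.003  0.011  0.059] 0.113
311 280 [-0.003  0.012  0.063] 0.109
333 232 [ 0.011 -0.055 -0.152] 0.334
333 236 [ 0.011 -0.059 -0.153] 0.335
333 240 [0.005 0.01  0.026] 0.145
333 244 [0.005 0.01  0.031] 0.141
333 248 [0.005 0.011 0.035] 0.136
333 252 [0.004 0.011 0.039] 0.132
333 256 [0.004 0.01  0.042] 0.129
333 260 [0.004 0.01  0.046] 0.125
333 264 [0.004 0.01  0.049] 0.122
333 268 [0.004 0.01  0.052] 0.12
333 272 [0.004 0.01  0.055] 0.117
333 276 [0.004 0.011 0.06 ] 0.112
333 280 [0.004 0.012 0.063] 0.109
```

The pad tips sit 26 mm behind the reported TCP instead of 19 mm ahead of it. The real grasp point is therefore about 45 mm short of what is reported, which explains the miss. I'll lower every grasp z by 45 mm and watch the forces.

```bash

python3 -m pendant '[{"travel":[-0.008,0.005,0.1],"rot":[0,0,0],"fingers":0.1},{"travel":[-0.008,0.005,0.4],"rot":[0,0,0],"fingers":0.1},{"travel":[-0.008,0.005,0.7],"rot":[0,0,0],"fingers":0.1},{"travel":[-0.008,0.005,0.95],"rot":[0,0,0],"fingers":0.1},{"travel":[-0.008,0.005,0.95],"rot":[0,0,0],"fingers":0.1},{"travel":[-0.008,0.005,0.95],"rot":[0,0,0],"fingers":0.1}]' 25 
python3 -m pendant '[{"travel":[0,0,0.1],"rot":[0,0,0],"fingers":0.1},{"travel":[0,0,0.2],"rot":[0,0,0],"fingers":0.1},{"travel":[0,0,0.25],"rot":[0,0,0],"fingers":0.1},{"travel":[0,0,0.25],"rot":[0,0,0],"fingers":0.1}]' 
python3 -c "
from h import *
im,d,P=cam('wrist')
s=env.get_state()
for u in range(220,440,20):
  print(u,[tuple(np.round(P[v,u]-[.6472,-.1335,0],3)) for v in (238,244,252)])
go(.6472,-.1335,-.009)"
```

```text
clock: 5.85
tcp_pos: [0.6461, -0.1332, 0.0382]
orientation: [-0.002, 0.707, 0.707, -0.001]
wrist_force: [0.2, -0.4, 0.6]
finger_gap: 0.0473
grip_force: 0.0
clock: 6.25
tcp_pos: [0.6467, -0.1334, 0.0087]
orientation: [-0.001, 0.707, 0.707, -0.0]
wrist_force: [-0.0, 0.6, -0.1]
finger_gap: 0.0472
grip_force: 0.0
220 [(np.float64(-0.056), np.float64(-0.002), np.float64(-0.001)), (np.float64(-0.056), np.float64(-0.006), np.float64(-0.0)), (np.float64(-0.056), np.float64(-0.01), np.float64(0.001))]
240 [(np.float64(-0.045), np.float64(-0.002), np.float64(0.001)), (np.float64(-0.045), np.float64(-0.005), np.float64(0.002)), (np.float64(-0.035), np.float64(0.007), np.float64(0.038))]
260 [(np.float64(-0.034), np.float64(-0.001), np.float64(0.002)), (np.float64(-0.026), np.float64(0.011), np.float64(0.039)), (np.float64(-0.025), np.float64(0.011), np.float64(0.047))]
280 [(np.float64(-0.022), np.float64(0.003), np.float64(0.012)), (np.float64(-0.022), np.float64(0.001), np.float64(0.015)), (np.float64(-0.022), np.float64(-0.004), np.float64(0.013))]
300 [(np.float64(-0.012), np.float64(0.003)
[... 624 characters left out ...]
)), (np.float64(0.018), np.float64(-0.004), np.float64(0.013))]
380 [(np.float64(0.03), np.float64(-0.002), np.float64(0.001)), (np.float64(0.023), np.float64(0.011), np.float64(0.038)), (np.float64(0.023), np.float64(0.008), np.float64(0.041))]
400 [(np.float64(0.04), np.float64(-0.002), np.float64(0.001)), (np.float64(0.04), np.float64(-0.005), np.float64(0.001)), (np.float64(0.032), np.float64(0.007), np.float64(0.038))]
420 [(np.float64(0.051), np.float64(-0.002), np.float64(0.001)), (np.float64(0.051), np.float64(-0.006), np.float64(0.0)), (np.float64(0.052), np.float64(-0.01), np.float64(0.0))]
t 6.3 tcp [ 0.6471 -0.1335  0.0094] travel [-0.     0.001  0.153] rot [-0.001 -0.    -0.001]
```

```bash

python3 -m pendant '[{"travel":[0,0,0.08],"rot":[0,0,0],"fingers":0.1},{"travel":[0,0,0.16],"rot":[0,0,0],"fingers":0.0},{"travel":[0,0,0.16],"rot":[0,0,0],"fingers":-0.4},{"travel":[0,0,0.16],"rot":[0,0,0],"fingers":-1},{"travel":[0,0,0.16],"rot":[0,0,0],"fingers":-1},{"travel":[0,0,0.16],"rot":[0,0,0],"fingers":-1},{"travel":[0,0,0.16],"rot":[0,0,0],"fingers":-1}]' 25
python3 -m pendant '[{"travel":[0,0,-0.2],"rot":[0,0,0],"fingers":-1},{"travel":[0,0,-0.5],"rot":[0,0,0],"fingers":-1},{"travel":[0,0,-0.9],"rot":[0,0,0],"fingers":-1},{"travel":[0,0,-1],"rot":[0,0,0],"fingers":-1},{"travel":[0,0,-1],"rot":[0,0,0],"fingers":-1}]' 
python3 -c "
from h import *
go(.4965,.1072,.13)"
```

```text
clock: 7.0
tcp_pos: [0.6497, -0.135, -0.0038]
orientation: [0.003, 0.707, 0.707, 0.001]
wrist_force: [-8.0, 0.5, 28.4]
finger_gap: 0.0185
grip_force: 34.2
clock: 7.5
tcp_pos: [0.6495, -0.1342, 0.1134]
orientation: [0.003, 0.707, 0.707, 0.001]
wrist_force: [0.5, 0.2, 0.6]
finger_gap: 0.0191
grip_force: 28.5
t 7.5 tcp [ 0.6495 -0.1342  0.1134] travel [ 2.011 -1.275 -0.149] rot [ 0.005  0.002 -0.001]
```

Gripped at 19 mm. The tips pressed on the disc at 28 N, so I'll go slightly higher next time. Next I carry it to above the blue jar.

```bash

python3 -m pendant '[{"travel":[0.4,-0.25,-0.15],"rot":[0,0,0],"fingers":-1},{"travel":[0.7,-0.45,-0.15],"rot":[0,0,0],"fingers":-1},{"travel":[1,-0.64,-0.15],"rot":[0,0,0],"fingers":-1},{"travel":[1,-0.64,-0.15],"rot":[0,0,0],"fingers":-1}]' >/dev/null
python3 -m pendant '[{"travel":[0.4,-0.25,0],"rot":[0,0,0],"fingers":-1},{"travel":[0.7,-0.45,0],"rot":[0,0,0],"fingers":-1},{"travel":[0.9,-0.6,0],"rot":[0,0,0],"fingers":-1},{"travel":[1,-0.635,0],"rot":[0,0,0],"fingers":-1},{"travel":[1,-0.635,0],"rot":[0,0,0],"fingers":-1},{"travel":[1,-0.635,0],"rot":[0,0,0],"fingers":-1},{"travel":[1,-0.635,0],"rot":[0,0,0],"fingers":-1}]' 
python3 -c "
from h import *
im,d,P=cam('wrist'); cv2.imwrite('pics/w3.png',im)
s=env.get_state();t=s['tcp_pos'];print(t,s['finger_gap'],s['grip_force'])
circ(P,.4965,.1072,.053,.064)
circ(P,t[0],t[1],t[2]+.008,t[2]+.022,.035)
go(.4965,.1072,.13)"
```

```text
clock: 8.6
tcp_pos: [0.4957, 0.1054, 0.1282]
orientation: [0.0, 0.708, 0.706, -0.0]
wrist_force: [0.1, -0.6, 0.1]
finger_gap: 0.0186
grip_force: 28.5
[0.49566033 0.1053425  0.12824521] 0.018577996523610096 28.513396225171164
n 1068 mec 496.7 108.1 27.8 box [496.5 117.4] mean [497.2 121.3  57.9] z95 [55.9 58.1 59.3]
n 4192 mec 495.5 106.6 25.7 box [495.5 106.7] mean [495.4 116.1 145.4] z95 [144.1 145.3 146.6]
t 8.65 tcp [0.4957 0.1053 0.1282] travel [ 0.015  0.007 -0.015] rot [ 0.     0.    -0.002]
```

View pics/w3.png

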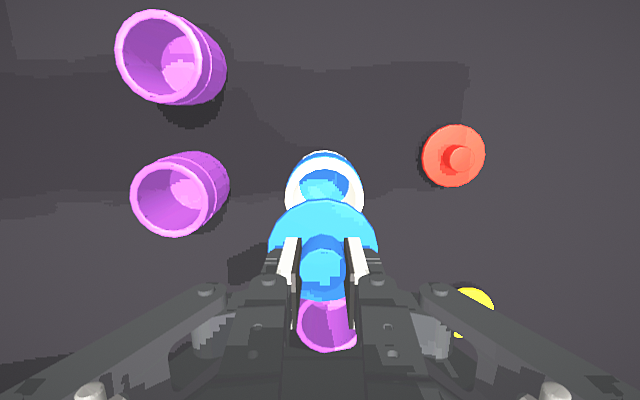

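The held blue lid is level, with its centre 1 mm from the jar axis. The jar mouth shows at (324,188). Now I lower it and seat it.

```bash

python3 -m pendant '[{"travel":[0.009,0.009,0.1],"rot":[0,0,0],"fingers":-1},{"travel":[0.009,0.009,0.3],"rot":[0,0,0],"fingers":-1},{"travel":[0.009,0.009,0.5],"rot":[0,0,0],"fingers":-1},{"travel":[0.009,0.009,0.56],"rot":[0,0,0],"fingers":-1},{"travel":[0.009,0.009,0.62],"rot":[0,0,0],"fingers":-1},{"travel":[0.009,0.009,0.66],"rot":[0,0,0],"fingers":-1},{"travel":[0.009,0.009,0.69],"rot":[0,0,0],"fingers":-1},{"travel":[0.009,0.009,0.7],"rot":[0,0,0],"fingers":-1},{"travel":[0.009,0.009,0.7],"rot":[0,0,0],"fingers":-1}]'
python3 -c "
from h import *
im,d,P=cam('wrist')
t=env.get_state()['tcp_pos']
circ(P,.4965,.1077,.057,.069,.035)"
```

```text
clock: 9.55
tcp_pos: [0.4964, 0.1075, 0.0462]
orientation: [0.001, 0.707, 0.707, 0.001]
wrist_force: [-3.5, -0.3, 7.6]
finger_gap: 0.0187
grip_force: 31.4
n 4962 mec 496.4 107.6 27.9 box [496.6 107.5] mean [496.8 118.9  62.7] z95 [57.9 63.3 64.8]
```

Seated, with the disc top at 63 mm. Now I release, rise and go above the red lid.

```bash

python3 -m pendant '[{"travel":[0,0,-0.01],"rot":[0,0,0],"fingers":0},{"travel":[0,0,-0.01],"rot":[0,0,0],"fingers":0.1},{"travel":[0,0,-0.01],"rot":[0,0,0],"fingers":0.1},{"travel":[0,0,-0.01],"rot":[0,0,0],"fingers":0.1},{"travel":[0,0,-0.2],"rot":[0,0,0],"fingers":0.1},{"travel":[0,0,-0.5],"rot":[0,0,0],"fingers":0.1},{"travel":[0,0,-0.6],"rot":[0,0,0],"fingers":0.1}]'
python3 -m pendant '[{"travel":[0.05,0.3,0],"rot":[0,0,0],"fingers":0.1},{"travel":[0.1,0.6,0],"rot":[0,0,0],"fingers":0.1},{"travel":[0.15,0.87,0],"rot":[0,0,0],"fingers":0.1},{"travel":[0.15,0.87,0],"rot":[0,0,0],"fingers":0.1},{"travel":[0.15,0.87,0],"rot":[0,0,0],"fingers":0.1},{"travel":[0.15,0.87,0],"rot":[0,0,0],"fingers":0.1}]'
python3 -c "
from h import *
im,d,P=cam('wrist')
circ(P,.6014,.1315,.0085,.018); circ(P,.6014,.1315,.026,.036)
im,d,P=cam('top')
circ(P,.4965,.1077,.053,.075); circ(P,.4965,.1077,.053,.09)
go(.6014,.1315,-.003)"
```

```text
clock: 10.3
tcp_pos: [0.4975, 0.1077, 0.1195]
orientation: [0.001, 0.707, 0.707, 0.002]
wrist_force: [0.2, -0.5, 0.9]
finger_gap: 0.0464
grip_force: 0.0
clock: 10.9
tcp_pos: [0.5988, 0.1254, 0.1159]
orientation: [-0.001, 0.707, 0.707, -0.001]
wrist_force: [-0.3, -0.7, -0.1]
finger_gap: 0.0469
grip_force: 0.0
n 2509 mec 602.1 131.6 25.4 box [602.3 131.7] mean [602.  133.2  13.4] z95 [12.3 13.4 14.6]
n 544 mec 602.0 131.6 10.0 box [602.1 131.8] mean [602.  132.1  30.3] z95 [28.9 30.3 31.5]
n 355 mec 496.6 107.2 27.9 box [495.6 107.3] mean [495.3 105.6  62.6] z95 [56.7 62.9 66.8]
n 411 mec 496.6 107.2 27.9 box [495.6 107.3] mean [495.3 106.   64.9] z95 [57.2 63.6 80.5]
t 11.0 tcp [0.5989 0.1254 0.1165] travel [0.051 0.021 0.996] rot [-0.001  0.    -0.001]
```

```bash

python3 -m pendant '[{"travel":[0.052,0.026,0.1],"rot":[0,0,0],"fingers":0.1},{"travel":[0.052,0.026,0.4],"rot":[0,0,0],"fingers":0.1},{"travel":[0.052,0.026,0.7],"rot":[0,0,0],"fingers":0.1},{"travel":[0.052,0.026,0.9],"rot":[0,0,0],"fingers":0.1},{"travel":[0.052,0.026,0.975],"rot":[0,0,0],"fingers":0.1},{"travel":[0.052,0.026,0.975],"rot":[0,0,0],"fingers":0},{"travel":[0.052,0.026,0.975],"rot":[0,0,0],"fingers":-0.4},{"travel":[0.052,0.026,0.975],"rot":[0,0,0],"fingers":-1},{"travel":[0.052,0.026,0.975],"rot":[0,0,0],"fingers":-1},{"travel":[0.052,0.026,0.975],"rot":[0,0,0],"fingers":-1}]'
python3 -m pendant '[{"travel":[0,0,0],"rot":[0,0,0],"fingers":-1},{"travel":[0,0,0],"rot":[0,0,0],"fingers":-1},{"travel":[0,0,-0.1],"rot":[0,0,0],"fingers":-1},{"travel":[0,0,-0.5],"rot":[0,0,0],"fingers":-1},{"travel":[0,0,-0.9],"rot":[0,0,0],"fingers":-1},{"travel":[0,0,-1],"rot":[0,0,0],"fingers":-1},{"travel":[0,0,-1],"rot":[0,0,0],"fingers":-1}]' 
python3 -c "
from h import *
go(.4537,-.1455,.13)"
```

```text
clock: 12.0
tcp_pos: [0.6047, 0.1319, 0.0013]
orientation: [0.001, 0.707, 0.707, 0.001]
wrist_force: [-0.1, 1.3, 5.0]
finger_gap: 0.0188
grip_force: 24.9
clock: 12.7
tcp_pos: [0.6053, 0.1319, 0.1232]
orientation: [0.002, 0.707, 0.707, 0.002]
wrist_force: [-0.4, 0.3, -0.7]
finger_gap: 0.0182
grip_force: 24.6
t 12.7 tcp [0.6053 0.1319 0.1232] travel [-2.313 -1.261 -0.066] rot [ 0.006 -0.    -0.001]
```

```bash

python3 -m pendant '[{"travel":[-0.35,-0.2,-0.06],"rot":[0,0,0],"fingers":-1},{"travel":[-0.7,-0.38,-0.06],"rot":[0,0,0],"fingers":-1},{"travel":[-1,-0.545,-0.06],"rot":[0,0,0],"fingers":-1},{"travel":[-1,-0.545,-0.06],"rot":[0,0,0],"fingers":-1}]' >/dev/null
python3 -m pendant '[{"travel":[-0.35,-0.2,0],"rot":[0,0,0],"fingers":-1},{"travel":[-0.7,-0.38,0],"rot":[0,0,0],"fingers":-1},{"travel":[-0.9,-0.5,0],"rot":[0,0,0],"fingers":-1},{"travel":[-0.9,-0.5,0],"rot":[0,0,0],"fingers":-1}]' >/dev/null
python3 -m pendant '[{"travel":[-0.2,-0.1,0],"rot":[0,0,0],"fingers":-1},{"travel":[-0.35,-0.2,0],"rot":[0,0,0],"fingers":-1},{"travel":[-0.413,-0.216,0],"rot":[0,0,0],"fingers":-1},{"travel":[-0.413,-0.216,0],"rot":[0,0,0],"fingers":-1},{"travel":[-0.413,-0.216,0],"rot":[0,0,0],"fingers":-1},{"travel":[-0.413,-0.216,0],"rot":[0,0,0],"fingers":-1}]'
python3 -c "
from h import *
im,d,P=cam('wrist')
s=env.get_state();t=s['tcp_pos']
circ(P,.4535,-.1457,.053,.064)
circ(P,t[0],t[1],t[2]+.006,t[2]+.022,.035)
go(.4535,-.1457,.046)"
```

```text
clock: 14.1
tcp_pos: [0.4521, -0.1448, 0.1265]
orientation: [-0.0, 0.707, 0.707, 0.0]
wrist_force: [0.0, -0.5, -0.1]
finger_gap: 0.0186
grip_force: 24.7
n 1018 mec 453.7 -145.8 27.8 box [ 453.6 -135. ] mean [ 454.5 -131.    57.9] z95 [55.8 58.1 59.3]
n 4179 mec 452.0 -145.3 25.6 box [ 452.2 -145.2] mean [ 451.8 -135.9  139. ] z95 [137.4 138.7 143.5]
t 14.15 tcp [ 0.4522 -0.1449  0.1267] travel [-0.007  0.011  0.672] rot [-0.    -0.     0.001]
```

```bash

python3 -m pendant '[{"travel":[-0.004,0.013,0.1],"rot":[0,0,0],"fingers":-1},{"travel":[-0.004,0.013,0.3],"rot":[0,0,0],"fingers":-1},{"travel":[-0.004,0.013,0.45],"rot":[0,0,0],"fingers":-1},{"travel":[-0.004,0.013,0.51],"rot":[0,0,0],"fingers":-1},{"travel":[-0.004,0.013,0.56],"rot":[0,0,0],"fingers":-1},{"travel":[-0.004,0.013,0.61],"rot":[0,0,0],"fingers":-1},{"travel":[-0.004,0.013,0.64],"rot":[0,0,0],"fingers":-1},{"travel":[-0.004,0.013,0.65],"rot":[0,0,0],"fingers":-1},{"travel":[-0.004,0.013,0.65],"rot":[0,0,0],"fingers":-1}]'
python3 -c "
from h import *
im,d,P=cam('wrist')
circ(P,.4535,-.1457,.057,.069,.035)"
```

```text
clock: 15.05
tcp_pos: [0.4539, -0.1464, 0.0512]
orientation: [0.001, 0.707, 0.707, 0.0]
wrist_force: [-5.0, 2.8, 17.2]
finger_gap: 0.0184
grip_force: 26.1
n 5050 mec 453.9 -145.7 27.7 box [ 453.9 -145.2] mean [ 453.9 -135.5   62.4] z95 [57.8 63.2 64.6]
```

Red lid seated, disc top at 63 mm. Now I release, rise, open wide and check with the top camera.

```bash

python3 -m pendant '[{"travel":[0,0,-0.015],"rot":[0,0,0],"fingers":0},{"travel":[0,0,-0.015],"rot":[0,0,0],"fingers":0.1},{"travel":[0,0,-0.015],"rot":[0,0,0],"fingers":0.1},{"travel":[0,0,-0.015],"rot":[0,0,0],"fingers":0.1},{"travel":[0,0,-0.2],"rot":[0,0,0],"fingers":0.1},{"travel":[0,0,-0.46],"rot":[0,0,0],"fingers":0.1},{"travel":[0,0,-0.46],"rot":[0,0,0],"fingers":1},{"travel":[0,0,-0.46],"rot":[0,0,0],"fingers":1},{"travel":[0,0,-0.46],"rot":[0,0,0],"fingers":1},{"travel":[0,0,-0.46],"rot":[0,0,0],"fingers":1}]' 40
python3 -c "
from h import *
im,d,P=cam('wrist')
circ(P,.4535,-.1457,.057,.069,.035);circ(P,.4535,-.1457,.076,.086,.035)
im,d,P=cam('top');cv2.imwrite('pics/top1.png',im[100:300,120:520])
circ(P,.4535,-.1457,.053,.07);
go(.4537,-.1457,0)"
```

```text
clock: 16.1
tcp_pos: [0.4524, -0.1458, 0.1028]
orientation: [-0.001, 0.707, 0.707, -0.0]
wrist_force: [-0.2, 0.1, -0.1]
finger_gap: 0.0854
grip_force: 0.0
n 4612 mec 453.6 -146.0 27.8 box [ 453.7 -145.2] mean [ 453.7 -142.4   62.7] z95 [57.9 63.3 64.5]
n 923 mec 453.1 -146.8 10.2 box [ 453.3 -146.7] mean [ 453.4 -146.    80.3] z95 [78.9 80.4 81.4]
t 16.2 tcp [ 0.4527 -0.1459  0.1031] travel [0.001 0.01  0.859] rot [-0.002 -0.001 -0.001]
```

View pics/top1.png

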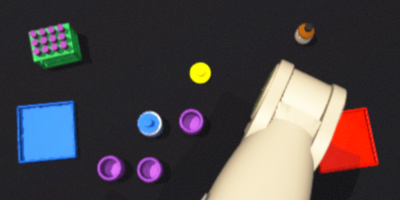

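The blue jar at crop (150,123) is closed, and the arm hides the red jar from the top camera. The wrist camera shows the red lid level at 63 mm. Next I grasp the red jar.

```bash

python3 -m pendant '[{"travel":[0.001,0.008,0.1],"rot":[0,0,0],"fingers":1},{"travel":[0.001,0.008,0.35],"rot":[0,0,0],"fingers":1},{"travel":[0.001,0.008,0.6],"rot":[0,0,0],"fingers":1},{"travel":[0.001,0.008,0.75],"rot":[0,0,0],"fingers":1},{"travel":[0.001,0.008,0.85],"rot":[0,0,0],"fingers":1},{"travel":[0.001,0.008,0.85],"rot":[0,0,0],"fingers":0.7},{"travel":[0.001,0.008,0.85],"rot":[0,0,0],"fingers":0.4},{"travel":[0.001,0.008,0.85],"rot":[0,0,0],"fingers":-1},{"travel":[0.001,0.008,0.85],"rot":[0,0,0],"fingers":-1},{"travel":[0.001,0.008,0.85],"rot":[0,0,0],"fingers":-1}]' 40
python3 -m pendant '[{"travel":[0,0,0],"rot":[0,0,0],"fingers":-1},{"travel":[0,0,0],"rot":[0,0,0],"fingers":-1},{"travel":[0,0,-0.1],"rot":[0,0,0],"fingers":-1},{"travel":[0,0,-0.25],"rot":[0,0,0],"fingers":-1},{"travel":[0,0,-0.4],"rot":[0,0,0],"fingers":-1},{"travel":[0,0,-0.5],"rot":[0,0,0],"fingers":-1},{"travel":[0,0,-0.5],"rot":[0,0,0],"fingers":-1},{"travel":[0,0,-0.5],"rot":[0,0,0],"fingers":-1}]' 
python3 -c "
from h import *
im,d,P=cam('wrist');cv2.imwrite('pics/w4.png',im)
t=env.get_state()['tcp_pos']
for a in (.05,.055,.06,.065,.07): circ(P,t[0],t[1],t[2]+a,t[2]+a+.005,.035)
go(.454,-.365,.06)"
```

```text
clock: 17.2
tcp_pos: [0.4545, -0.1462, 0.0024]
orientation: [0.0, 0.707, 0.707, 0.0]
wrist_force: [0.3, -0.9, -1.8]
finger_gap: 0.0549
grip_force: 42.6
clock: 18.0
tcp_pos: [0.4542, -0.1461, 0.0618]
orientation: [0.0, 0.707, 0.707, 0.0]
wrist_force: [0.1, -0.1, -2.0]
finger_gap: 0.0552
grip_force: 43.0
n 1044 mec 453.8 -139.3 33.7 box [ 453.8 -138.1] mean [ 453.7 -128.4  114. ] z95 [111.6 114.1 116.2]
n 3479 mec 453.9 -138.8 33.6 box [ 453.9 -138.5] mean [ 455.3 -131.3  118.5] z95 [116.7 118.1 121. ]
n 10528 mec 453.8 -134.9 33.2 box [ 453.8 -140.6] mean [ 453.5 -138.9  123.1] z95 [122.  123.1 124.1]
n 772 mec 453.8 -134.9 33.2 box [ 453.8 -139. ] mean [ 454.  -137.6  129. ] z95 [126.7 129.1 131.2]
n 1013 mec 453.8 -135.2 33.3 box [ 453.8 -139.2] mean [ 453.2 -137.1  134. ] z95 [131.6 134.1 136.1]
t 18.05 tcp [ 0.4538 -0.1459  0.0614] travel [-1.826  0.003  0.011] rot [-0.001 -0.    -0.001]
```

View pics/w4.png

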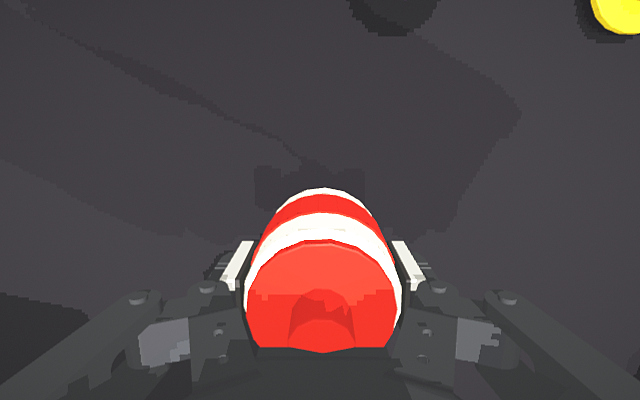

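Red jar is held level with the lid on (disc at rows 240–350). Now I carry it to the red tray.

```bash

python3 -m pendant '[{"travel":[-0.12,0,0],"rot":[0,0,0],"fingers":-1},{"travel":[-0.3,0,0],"rot":[0,0,0],"fingers":-1},{"travel":[-0.5,0,0],"rot":[0,0,0],"fingers":-1},{"travel":[-0.7,0,0],"rot":[0,0,0],"fingers":-1},{"travel":[-0.9,0,0],"rot":[0,0,0],"fingers":-1}]' >/dev/null
python3 -m pendant '[{"travel":[-0.2,0,0],"rot":[0,0,0],"fingers":-1},{"travel":[-0.4,0,0],"rot":[0,0,0],"fingers":-1},{"travel":[-0.6,0,0],"rot":[0,0,0],"fingers":-1},{"travel":[-0.75,0,0],"rot":[0,0,0],"fingers":-1},{"travel":[-0.87,0,0],"rot":[0,0,0],"fingers":-1},{"travel":[-0.93,0,0],"rot":[0,0,0],"fingers":-1},{"travel":[-0.93,0,0],"rot":[0,0,0],"fingers":-1},{"travel":[-0.93,0,0],"rot":[0,0,0],"fingers":-1}]'
python3 -m pendant '[{"travel":[0,0,0.1],"rot":[0,0,0],"fingers":-1},{"travel":[0,0,0.2],"rot":[0,0,0],"fingers":-1},{"travel":[0,0,0.3],"rot":[0,0,0],"fingers":-1},{"travel":[0,0,0.36],"rot":[0,0,0],"fingers":-1},{"travel":[0,0,0.4],"rot":[0,0,0],"fingers":-1},{"travel":[0,0,0.42],"rot":[0,0,0],"fingers":-1},{"travel":[0,0,0.42],"rot":[0,0,0],"fingers":-1}]'
python3 -c "
from h import *
go(.454,-.365,.006)"
```

```text
clock: 19.35
tcp_pos: [0.4539, -0.3649, 0.0618]
orientation: [-0.001, 0.707, 0.707, 0.0]
wrist_force: [-0.1, -0.3, -1.9]
finger_gap: 0.0552
grip_force: 43.0
clock: 20.05
tcp_pos: [0.4541, -0.3656, 0.0113]
orientation: [-0.0, 0.707, 0.707, -0.0]
wrist_force: [-0.8, -0.9, -1.4]
finger_gap: 0.055
grip_force: 43.0
t 20.05 tcp [ 0.4541 -0.3656  0.0113] travel [ 0.005 -0.001  0.044] rot [-0.    -0.    -0.001]
```

```bash

python3 -m pendant '[{"travel":[0,0,0.015],"rot":[0,0,0],"fingers":-1},{"travel":[0,0,0.03],"rot":[0,0,0],"fingers":-1},{"travel":[0,0,0.04],"rot":[0,0,0],"fingers":-1},{"travel":[0,0,0.04],"rot":[0,0,0],"fingers":-1},{"travel":[0,0,0.04],"rot":[0,0,0],"fingers":-1}]'
python3 -c "
from h import *
im,d,P=cam('wrist');t=env.get_state();print(t['tcp_pos'],t['wrist_force'])
circ(P,t['tcp_pos'][0],t['tcp_pos'][1],.062,.074,.024)"
```

```text
clock: 20.55
tcp_pos: [0.4541, -0.3657, 0.0069]
orientation: [0.0, 0.707, 0.707, -0.0]
wrist_force: [0.0, 0.1, -2.3]
finger_gap: 0.0554
grip_force: 43.0
[ 0.45418672 -0.36573633  0.00692177] [-0.78439253 -0.11964718 -1.7218027 ]
n 9339 mec 454.2 -365.7 24.0 box [ 454.1 -360.9] mean [ 454.4 -358.7   68.3] z95 [67.2 68.2 69.5]
```

```bash

python3 -m pendant '[{"travel":[0,0,0.006],"rot":[0,0,0],"fingers":-1},{"travel":[0,0,0.012],"rot":[0,0,0],"fingers":-1},{"travel":[0,0,0.017],"rot":[0,0,0],"fingers":-1},{"travel":[0,0,0.017],"rot":[0,0,0],"fingers":-1},{"travel":[0,0,0.017],"rot":[0,0,0],"fingers":-1}]'
```

```text
clock: 21.1
tcp_pos: [0.4543, -0.3659, 0.0062]
orientation: [0.001, 0.707, 0.707, -0.0]
wrist_force: [-2.2, 1.3, 8.5]
finger_gap: 0.0552
grip_force: 43.8
```

Down on the tray floor. Now I release, rise and travel back to the blue jar.

```bash

python3 -m pendant '[{"travel":[0,0,0],"rot":[0,0,0],"fingers":0.4},{"travel":[0,0,0],"rot":[0,0,0],"fingers":0.6},{"travel":[0,0,0],"rot":[0,0,0],"fingers":1},{"travel":[0,0,0],"rot":[0,0,0],"fingers":1},{"travel":[0,0,0],"rot":[0,0,0],"fingers":1},{"travel":[0,0,-0.2],"rot":[0,0,0],"fingers":1},{"travel":[0,0,-0.5],"rot":[0,0,0],"fingers":1},{"travel":[0,0,-0.85],"rot":[0,0,0],"fingers":1},{"travel":[0,0,-0.85],"rot":[0,0,0],"fingers":1},{"travel":[0,0,-0.85],"rot":[0,0,0],"fingers":1}]'
python3 -c "
from h import *
im,d,P=cam('wrist')
circ(P,.4541,-.3657,.06,.074,.035);circ(P,.4541,-.3657,.08,.09,.035)"
python3 -m pendant '[{"travel":[0.4,0.03,0],"rot":[0,0,0],"fingers":1},{"travel":[0.8,0.06,0],"rot":[0,0,0],"fingers":1},{"travel":[1,0.09,0],"rot":[0,0,0],"fingers":1}]' >/dev/null
python3 -m pendant '[{"travel":[0.4,0.03,0],"rot":[0,0,0],"fingers":1},{"travel":[0.8,0.06,0],"rot":[0,0,0],"fingers":1},{"travel":[1,0.09,0],"rot":[0,0,0],"fingers":1}]' >/dev/null
python3 -m pendant '[{"travel":[0.4,0.03,0],"rot":[0,0,0],"fingers":1},{"travel":[0.8,0.06,0],"rot":[0,0,0],"fingers":1},{"travel":[1,0.09,0],"rot":[0,0,0],"fingers":1}]' >/dev/null
python3 -m pendant '[{"travel":[0.4,0.03,0],"rot":[0,0,0],"fingers":1},{"travel":[0.8,0.06,0],"rot":[0,0,0],"fingers":1},{"travel":[0.92,0.08,0],"rot":[0,0,0],"fingers":1},{"travel":[0.92,0.08,0],"rot":[0,0,0],"fingers":1},{"travel":[0.92,0.08,0],"rot":[0,0,0],"fingers":1},{"travel":[0.92,0.08,0],"rot":[0,0,0],"fingers":1}]'
python3 -c "
from h import *
im,d,P=cam('wrist')
circ(P,.4965,.1077,.053,.069,.035);circ(P,.4965,.1077,.076,.086,.035)
go(.4965,.1075,.002)"
```

```text
clock: 22.1
tcp_pos: [0.4549, -0.3665, 0.1081]
orientation: [0.002, 0.707, 0.707, -0.0]
wrist_force: [0.1, 0.6, -0.4]
finger_gap: 0.0856
grip_force: 0.0
n 4606 mec 454.0 -365.8 27.9 box [ 453.8 -366. ] mean [ 454.2 -362.1   66.7] z95 [61.8 67.3 68.5]
n 910 mec 453.6 -365.4 10.0 box [ 453.5 -365.4] mean [ 453.8 -364.8   84.3] z95 [82.9 84.4 85.5]
clock: 23.65
tcp_pos: [0.496, 0.1035, 0.1061]
orientation: [-0.0, 0.708, 0.706, -0.001]
wrist_force: [1.0, 0.4, -0.2]
finger_gap: 0.0858
grip_force: 0.0
n 4655 mec 496.7 107.6 28.0 box [496.6 107.7] mean [496.7 111.2  62.6] z95 [57.6 63.3 64.5]
n 903 mec 496.3 108.6 10.0 box [496.3 108.8] mean [496.1 109.3  80.3] z95 [79.  80.4 81.5]
t 23.7 tcp [0.4961 0.1034 0.1063] travel [0.035 0.004 0.869] rot [-0.001  0.    -0.003]
```

Red jar stands in its tray (disc at 67.3 mm, so 4 mm up). Now I grasp and lift the blue jar.

```bash

python3 -m pendant '[{"travel":[0.035,0.004,0.1],"rot":[0,0,0],"fingers":1},{"travel":[0.035,0.004,0.35],"rot":[0,0,0],"fingers":1},{"travel":[0.035,0.004,0.6],"rot":[0,0,0],"fingers":1},{"travel":[0.035,0.004,0.75],"rot":[0,0,0],"fingers":1},{"travel":[0.035,0.004,0.865],"rot":[0,0,0],"fingers":1},{"travel":[0.035,0.004,0.865],"rot":[0,0,0],"fingers":0.7},{"travel":[0.035,0.004,0.865],"rot":[0,0,0],"fingers":0.4},{"travel":[0.035,0.004,0.865],"rot":[0,0,0],"fingers":-1},{"travel":[0.035,0.004,0.865],"rot":[0,0,0],"fingers":-1},{"travel":[0.035,0.004,0.865],"rot":[0,0,0],"fingers":-1}]' 40
python3 -m pendant '[{"travel":[0,0,0],"rot":[0,0,0],"fingers":-1},{"travel":[0,0,0],"rot":[0,0,0],"fingers":-1},{"travel":[0,0,-0.1],"rot":[0,0,0],"fingers":-1},{"travel":[0,0,-0.25],"rot":[0,0,0],"fingers":-1},{"travel":[0,0,-0.4],"rot":[0,0,0],"fingers":-1},{"travel":[0,0,-0.55],"rot":[0,0,0],"fingers":-1},{"travel":[0,0,-0.7],"rot":[0,0,0],"fingers":-1},{"travel":[0,0,-0.7],"rot":[0,0,0],"fingers":-1},{"travel":[0,0,-0.7],"rot":[0,0,0],"fingers":-1}]' 
python3 -c "
from h import *
im,d,P=cam('wrist')
t=env.get_state()['tcp_pos']
circ(P,t[0],t[1],t[2]+.055,t[2]+.067,.024)
go(.484,.368,.08)"
```

```text
clock: 24.7
tcp_pos: [0.4974, 0.1089, 0.0035]
orientation: [0.0, 0.707, 0.707, 0.0]
wrist_force: [-0.5, 0.5, -3.1]
finger_gap: 0.0564
grip_force: 42.7
clock: 25.6
tcp_pos: [0.4972, 0.1089, 0.0873]
orientation: [0.0, 0.707, 0.707, 0.0]
wrist_force: [-0.5, 1.0, -2.4]
finger_gap: 0.0559
grip_force: 43.1
n 9407 mec 496.5 108.9 24.0 box [496.5 113. ] mean [496.7 115.6 147.7] z95 [146.6 147.5 148.9]
t 25.65 tcp [0.4965 0.1089 0.0866] travel [ 2.159 -0.106  0.055] rot [-0.     0.    -0.001]
```

```bash

python3 -m pendant '[{"travel":[0.12,0,0],"rot":[0,0,0],"fingers":-1},{"travel":[0.3,-0.02,0],"rot":[0,0,0],"fingers":-1},{"travel":[0.5,-0.03,0],"rot":[0,0,0],"fingers":-1},{"travel":[0.7,-0.04,0],"rot":[0,0,0],"fingers":-1},{"travel":[0.9,-0.05,0],"rot":[0,0,0],"fingers":-1}]' >/dev/null
python3 -m pendant '[{"travel":[0.2,-0.01,0],"rot":[0,0,0],"fingers":-1},{"travel":[0.4,-0.02,0],"rot":[0,0,0],"fingers":-1},{"travel":[0.6,-0.03,0],"rot":[0,0,0],"fingers":-1},{"travel":[0.8,-0.04,0],"rot":[0,0,0],"fingers":-1}]' >/dev/null
python3 -m pendant '[{"travel":[0.18,-0.01,0],"rot":[0,0,0],"fingers":-1},{"travel":[0.32,-0.016,0],"rot":[0,0,0],"fingers":-1},{"travel":[0.42,-0.016,0],"rot":[0,0,0],"fingers":-1},{"travel":[0.46,-0.016,0],"rot":[0,0,0],"fingers":-1},{"travel":[0.46,-0.016,0],"rot":[0,0,0],"fingers":-1},{"travel":[0.46,-0.016,0],"rot":[0,0,0],"fingers":-1}]'
python3 -m pendant '[{"travel":[0,0,0.1],"rot":[0,0,0],"fingers":-1},{"travel":[0,0,0.25],"rot":[0,0,0],"fingers":-1},{"travel":[0,0,0.4],"rot":[0,0,0],"fingers":-1},{"travel":[0,0,0.5],"rot":[0,0,0],"fingers":-1},{"travel":[0,0,0.57],"rot":[0,0,0],"fingers":-1},{"travel":[0,0,0.62],"rot":[0,0,0],"fingers":-1},{"travel":[0,0,0.62],"rot":[0,0,0],"fingers":-1},{"travel":[0,0,0.62],"rot":[0,0,0],"fingers":-1}]'
python3 -c "
from h import *
im,d,P=cam('wrist');t=env.get_state();print(t['tcp_pos'],t['wrist_force'])
circ(P,t['tcp_pos'][0],t['tcp_pos'][1],.062,.08,.024)
go(.484,.368,.0064)"
```

```text
clock: 27.15
tcp_pos: [0.4843, 0.3675, 0.0868]
orientation: [0.0, 0.708, 0.707, -0.0]
wrist_force: [-0.4, -0.3, -1.8]
finger_gap: 0.0559
grip_force: 43.0
clock: 27.95
tcp_pos: [0.4848, 0.3683, 0.013]
orientation: [0.0, 0.707, 0.707, 0.0]
wrist_force: [-1.6, 1.3, -2.1]
finger_gap: 0.0559
grip_force: 43.0
[0.48496264 0.36842625 0.01322861] [ 0.02528405  0.09287717 -2.5841195 ]
n 10191 mec 485.0 368.4 24.0 box [484.9 372.8] mean [485.5 375.6  73. ] z95 [71.2 73.  74.7]
t 28.0 tcp [0.485  0.3684 0.0132] travel [-0.004 -0.008  0.057] rot [ 0.001 -0.001 -0.001]
```

```bash

python3 -m pendant '[{"travel":[0,0,0.015],"rot":[0,0,0],"fingers":-1},{"travel":[0,0,0.03],"rot":[0,0,0],"fingers":-1},{"travel":[0,0,0.04],"rot":[0,0,0],"fingers":-1},{"travel":[0,0,0.047],"rot":[0,0,0],"fingers":-1},{"travel":[0,0,0.052],"rot":[0,0,0],"fingers":-1},{"travel":[0,0,0.055],"rot":[0,0,0],"fingers":-1},{"travel":[0,0,0.055],"rot":[0,0,0],"fingers":-1},{"travel":[0,0,0.055],"rot":[0,0,0],"fingers":-1}]'
python3 -c "
from h import *
im,d,P=cam('wrist');t=env.get_state();print(t['tcp_pos'],t['wrist_force'])
circ(P,t['tcp_pos'][0],t['tcp_pos'][1],.062,.08,.024)"
```

```text
clock: 28.8
tcp_pos: [0.4844, 0.3681, 0.0073]
orientation: [0.0, 0.707, 0.707, 0.0]
wrist_force: [-2.5, -1.5, 8.0]
finger_gap: 0.0557
grip_force: 43.8
[0.48442573 0.36817138 0.00732365] [-3.75409878 -1.7197007   7.25203309]
n 10747 mec 484.4 368.2 24.0 box [484.4 372.7] mean [484.8 375.2  68.1] z95 [66.2 67.5 75.1]
```

Contact at 8 N, disc at 67.5 mm. Now I release, retreat and verify.

```bash

python3 -m pendant '[{"travel":[0,0,0],"rot":[0,0,0],"fingers":0.4},{"travel":[0,0,0],"rot":[0,0,0],"fingers":0.6},{"travel":[0,0,0],"rot":[0,0,0],"fingers":1},{"travel":[0,0,0],"rot":[0,0,0],"fingers":1},{"travel":[0,0,0],"rot":[0,0,0],"fingers":1},{"travel":[0,0,-0.2],"rot":[0,0,0],"fingers":1},{"travel":[0,0,-0.5],"rot":[0,0,0],"fingers":1},{"travel":[0,0,-0.95],"rot":[0,0,0],"fingers":1},{"travel":[0,0,-0.95],"rot":[0,0,0],"fingers":1},{"travel":[0,0,-0.95],"rot":[0,0,0],"fingers":1}]'
python3 -m pendant '[{"travel":[-0.3,-0.3,-0.3],"rot":[0,0,0],"fingers":1},{"travel":[-0.6,-0.4,-0.5],"rot":[0,0,0],"fingers":1},{"travel":[-1,-0.5,-0.6],"rot":[0,0,0],"fingers":1},{"travel":[-1,-0.5,-0.6],"rot":[0,0,0],"fingers":1},{"travel":[-1,-0.5,-0.6],"rot":[0,0,0],"fingers":1},{"travel":[-1,-0.5,-0.6],"rot":[0,0,0],"fingers":1}]' | head -2
python3 -c "
from h import *
for c in ('top','scene'):
  im,d,P=cam(c);cv2.imwrite('pics/end_%s.png'%c,im); print(c)
  for x,y in ((.484,.368),(.454,-.366)): circ(P,x,y,.064,.074,.03);circ(P,x,y,.08,.092,.03)
  circ(P,.6285,-.015,.026,.036)
"
```

```text
clock: 29.85
tcp_pos: [0.4859, 0.369, 0.1222]
orientation: [0.001, 0.707, 0.707, 0.002]
wrist_force: [0.1, -0.5, 0.0]
finger_gap: 0.0855
grip_force: 0.0
clock: 30.45
tcp_pos: [0.4242, 0.2484, 0.1907]
top
n 308 mec 454.4 -364.8 27.6 box [ 453.4 -364.4] mean [ 453.9 -363.8   67.6] z95 [64.3 67.5 71.4]
n 63 mec 454.2 -364.5 9.8 box [ 454.  -364.5] mean [ 453.9 -364.5   84.1] z95 [81.3 84.1 87.1]
n 48 mec 627.9 -14.6 9.8 box [628.4 -14.2] mean [628.1 -14.6  30.1] z95 [27.1 30.3 33.2]
scene
n 322 mec 486.4 366.8 26.8 box [486.9 367.8] mean [490.8 370.   67.2] z95 [64.9 67.  69.8]
n 75 mec 484.8 368.3 11.4 box [485.  368.3] mean [487.2 368.4  83.5] z95 [80.7 83.7 85.3]
n 107 mec 457.3 -364.1 26.4 box [ 458.  -364.9] mean [ 459.3 -359.3   67.2] z95 [64.6 66.7 71.9]
n 29 mec 454.6 -364.6 13.1 box [ 456.3 -364.6] mean [ 456.9 -363.8   82.7] z95 [80.7 82.6 84.9]
n 50 mec 631.2 -13.6 10.7 box [630.8 -14.4] mean [632.  -13.2  29.5] z95 [27.1 29.7 31.6]
```

View pics/end_scene.png

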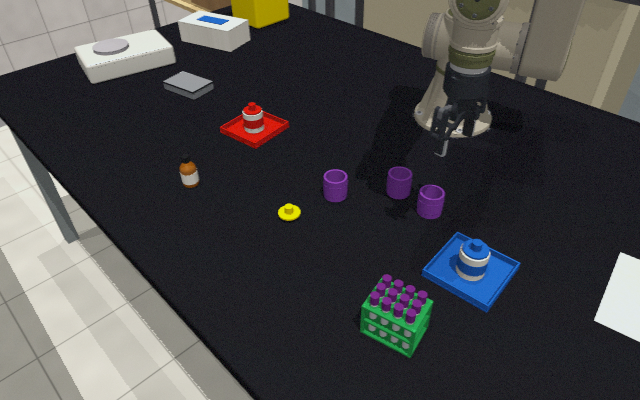

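The closed red jar stands upright in the red tray at (253,120), and the closed blue jar in the blue tray at (473,260). Everything else is where it was.

```bash
python3 -c "
from workcell import env
print(env.hand_in())"
```

```text
the job is handed in; nothing more can be done
None
```

Both jars were closed with the lid of their own colour and set down gently in their matching trays, with the bystanders left in place; the job was handed in at about 31 s.

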